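Lay the next cover plate on the pile in the lift magazine

TASK

Take the loose aluminium cover plate off the sloping stand and lay it flat and square on top of the pile of plates in the magazine, between the two end guides. You do not know how high the pile is: lower the plate gently until you feel it rest on the pile, and only then let go; do not drop it or press it down hard. Leave the hex key set and the tape measure where they are.

Things in the scene. Friction and masses are not known exactly. Their poses are not given: they have to be found in the camera images.
- plate: loose bare aluminium cover plate, 100 x 50 x 12 mm, about 0.16 kg, a screw hole near each short end. Origin: centre of its underside; x along its length, y along its 50 mm width (grip across this), z out of its upper face. It starts on the stand's slope, x pointing up the slope at 30 degrees from level, within 10 mm of the stand's centre line.
- stand: fixed grey pick stand, foot 150 x 70 mm, 105 mm high at its back; a slope 34 mm wide (the plate overhangs it on both sides) falls at 30 degrees to the stand's -x side and ends in a stop 8 mm high that the plate rests against. Origin: centre of the foot on the bench; the slope's surface is 70 mm above it. Take the plate with the tool square to the slope.
- magazine: fixed grey magazine, 136 x 62 mm: a well block 22 mm high and at each end an upright steel guide (46 mm wide, 80 mm high, flared outward at the top), 112 mm apart inside along its x axis; the long sides are open above the block. Origin: its centre on the bench, z up. The pile lies between the guides, the plates' length along x.
- lift: the lift in the magazine, with the magazine's origin and axes (on the bench, not on the pile). It carries the pile of like plates, level and centred on the origin. The pile's height differs every time and is not given: its top is 30 to 60 mm above the bench. The carriage holds its height; the pile is sprung on it and yields 1 mm for every 4 N.
- hex_keys: loose folding hex key set, a bar 30 x 95 x 22 mm, lying between the stand and the magazine; bystander. Origin: centre of its underside.
- tape_measure: loose pocket tape measure, 64 x 81 x 36 mm, lying to the right of the work; bystander. Origin: centre of its underside.
Not all that is in view belongs to the job. What is shaped like the lift but pink is not meant.

How it is judged:
By the outcome, as a careful person would: the job done as asked, in the order asked, and still so for the second after the job is handed in, with the robot touching nothing.
It also fails if it takes over 40 s, if anything falls off the work surface, if the arm or the gripper's body presses on something with over 40 N, if the wrist force passes 120 N, or if a joint passes its speed limit or range.

ROBOT

A 6-joint arm with a two-finger parallel gripper is mounted at the origin on a cart in front of the work surface, level with it; the furniture and walls round the work are solid. World frame = base frame: x ahead of the robot, y to its left, z up, the work surface at z = 0. Lengths are in mm, angles in rad, forces in N, time in s.
With the tool pointing down it reaches from about 300 to 775 mm from the base axis. Payload 14.6 kg.
Tool frame: the origin (TCP) lies between the finger pads; the fingertips stand manip.tip_reach ahead of it and the grasp point (between the pads) lies 5 mm behind it (manip.tip_reach is the distance from the TCP to the fingertips, in mm); z points along the fingers, y is the line along which they close (so a half turn about z gives the same grasp; the last joint's range is limited). The gripper opens to 94 mm and grips with 3 to 60 N. Pads are 16 mm wide; open, the fingers measure 119 mm over their backs; the gripper's body (75 mm by 177 mm) begins 78 mm behind the grasp point.
Start: joints at [1.147, 0.3, 1.521, -0, 1.321, -0.067], TCP at [192.099, 515.351, 195.346] pointing down, gripper open.
Joint ranges: [-3.03, 3.03], [-0.79, 2.21], [0.23, 2.52], [-1.04, 4.18], [0, 3.07], [-2.55, 2.55]. Speed limits (rad/s): [2.22, 2.22, 2.57, 3.14, 3.14, 3.14].

INTERFACE

Orientations are given as [roll, pitch, yaw] about the fixed x, y, z axes, in that order (R = Rz(yaw) Ry(pitch) Rx(roll)).
In Python, from cell import manip gives the robot as it stands. The module is installed in compiled form; this text tells all that it offers.
- The arm moves only by the shell command python3 -m creep 'ROWS' [FORCE]. ROWS is JSON, a list of rows, each a list of 3 entries, a list of its own where there are three numbers: the opening, from -1 (shut) to 1 (fully open), then the shift along the tool's x, y, z in cm, then the turn about the tool's z in units of 5 degrees (1.0 is 5 degrees). In form: [[grip, [tx, ty, tz], roll], ...]. A call has 1 to 12 rows; each row is the pose to reach, as a shift and turn from the pose commanded when the call began, along the tool's axes at that moment; what a row does not reach only later rows make up. A row lasts 1/10 s, in which the tool goes at most 50 mm and 8.59 degrees, less where a joint would pass 70% of its speed; a pose out of reach is approached as far as the arm can. A call with a gripper value outside its range is refused whole. The fingers move at their own pace and stop on an object; FORCE is the grip in N (left out, the last holds). Time passes only in rows, so rows that repeat a pose let the fingers close. It gives the time, the measured TCP pose, the force, the opening and the grip force at its end, in the units of the state.
- manip.read_state(): the state, without advancing time (a new reading comes with each control period).
- manip.camera(name): name is "side" or "top" or "wrist"; returns the picture (400x640x3 uint8, red, green, blue); there is no depth.
- manip.camera_params(name): a dict with "fovy" (degrees; the focal length in pixels is half the picture's height over the tangent of half this angle, whatever the lens; pixels are square), "cx", "cy" (the principal point, pixels), "origin" and "attitude" of the camera in the world. Camera axes: x right, y down, z forward; pixel columns grow to the right and rows downward; lengths in mm; the calibration is good to about 2 mm. A picture is of the moment at which its call begins: read the wrist's pose just before it. camera_params takes no time and is no camera call; for the wrist camera it gives the pose at the moment of the call.
- manip.sign_off(): hands the job in; it is judged then, once.
The state is a dict: "clock": time; "joints": joint angles; "qd": joint speeds; "effort": joint torques, N m; "eef_pos": TCP position; "eef_rot": TCP orientation; "wrist_force": force on the tool from outside, world axes, zero at the start; "moment": the same for the moment, N m; "finger_gap": finger opening in mm; "finger_force": force on a finger pad.
Only numpy, scipy, OpenCV 4.12 (cv2) and the standard library are available. Lean on these libraries where they do the work, as an engineer would, in place of code of your own. Each camera call takes 0.05 s, during which the arm holds its last target. There are 200 camera calls.

## Working session

There is one attempt and no reset: what is moved stays moved. The work goes in short steps, Python scripts to look and compute and a shell command to move; the robot and the scene stay as the last step left them, time stands still between calls to the robot, and variables do not carry over. Pictures are saved under pics/ and viewed, at most 10 in all, crops included, and the job is handed in when it is done.

```bash
mkdir -p pics; python3 - <<'E'
from cell import manip
import cv2,json
print(manip.tip_reach, manip.read_state())
for n in("top","side"):
    cv2.imwrite(f"pics/{n}0.png",manip.camera(n)[:,:,::-1]); print(n,manip.camera_params(n))
print(manip.camera_params("wrist"))
E
```

```text
14.0 {'clock': 0.0, 'joints': array([ 1.14743329e+00,  3.00476497e-01,  1.52159463e+00, -3.92657219e-05,
        1.32070878e+00, -6.65609121e-02]), 'qd': array([ 0.00081293,  0.0013829 ,  0.00135117, -0.00130424,  0.00111667,
       -0.00162993]), 'effort': array([-2.06651610e-03, -5.31797755e+01, -3.52733588e+01,  7.07633444e-02,
        2.43535376e-02, -1.34539955e-04]), 'eef_pos': array([191.97945437, 515.10344854, 194.77764866]), 'eef_rot': array([-3.14040550e+00, -4.10180452e-05,  2.78480024e+00]), 'wrist_force': array([-0.39612006, -0.00703914,  0.48353015]), 'moment': array([ 0.00757977,  0.05201321, -0.02891812]), 'finger_force': 0.0, 'finger_gap': 93.8981849554786}
top {'fovy': 52.78913569346776, 'cx': 318.7082337191752, 'cy': 194.92001083313596, 'origin': array([ 398.07958991,  -79.61759092, 1128.10987847]), 'attitude': array([-3.02495479, -0.01598239, -1.54629245])}
side {'fovy': 52.67058844646391, 'cx': 320.42893220040304, 'cy': 200.37416946899023, 'origin': array([ 435.19650067, -872.92281086,  499.38180604]), 'attitude': array([-2.04954843, -0.01313489, -0.06580604])}
{'fovy': 68.82890322514375, 'cx': 317.31349754134305, 'cy': 199.0217310823774, 'origin': array([122.91752871, 540.42381986, 384.83950861]), 'attitude': array([ 2.88567719e+00, -3.38338579e-04,  1.21406577e+00])}
```

View pics/top0.png

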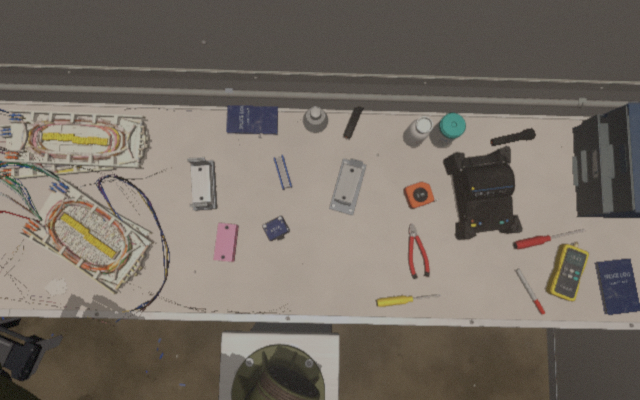

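View pics/side0.png

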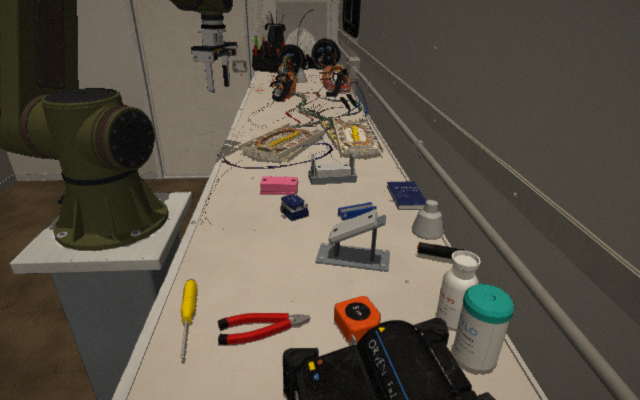

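The top view shows the plate on its stand at about (348,185), the magazine at (202,185), the hex keys at (283,172) and the tape measure at (420,194). The pink decoy is at (226,242). The side view shows the stand at (355,240), with its slope rising toward the wall, and the magazine at (332,170). I'll enlarge the stand and the magazine next.

```bash
cat > h.py <<'E'
import numpy as np
from scipy.spatial.transform import Rotation as R
from cell import manip
def ray(p,uv):
    f=200/np.tan(np.radians(p["fovy"])/2)
    d=R.from_euler("xyz",p["attitude"]).apply([(uv[0]-p["cx"])/f,(uv[1]-p["cy"])/f,1])
    return np.array(p["origin"]),d
def onz(p,uv,z):
    o,d=ray(p,uv); return o+d*(z-o[2])/d[2]
def proj(p,X):
    f=200/np.tan(np.radians(p["fovy"])/2)
    c=R.from_euler("xyz",p["attitude"]).inv().apply(np.atleast_2d(X)-p["origin"])
    return c[:,:2]/c[:,2:]*f+[p["cx"],p["cy"]]
def tri(p1,u1,p2,u2):
    o1,d1=ray(p1,u1);o2,d2=ray(p2,u2)
    s=np.linalg.lstsq(np.c_[d1,-d2],o2-o1,rcond=None)[0]
    a,b=o1+s[0]*d1,o2+s[1]*d2
    return (a+b)/2,np.linalg.norm(a-b)
E
python3 - <<'E'
import cv2,numpy as np
t=cv2.imread("pics/top0.png");s=cv2.imread("pics/side0.png")
r=lambda im,x,y,w,h:cv2.resize(im[y:y+h,x:x+w],None,fx=5,fy=5,interpolation=cv2.INTER_CUBIC)
a=np.hstack([r(t,315,150,60,70),r(t,175,150,60,70)])
b=np.hstack([r(s,312,203,82,70)[:, :410],r(s,302,148,60,70)[:, :190*5]])
cv2.imwrite("pics/c0.png",a);cv2.imwrite("pics/c1.png",b);print(a.shape,b.shape)
E
```

```text
(350, 600, 3) (350, 710, 3)
```

View pics/c0.png

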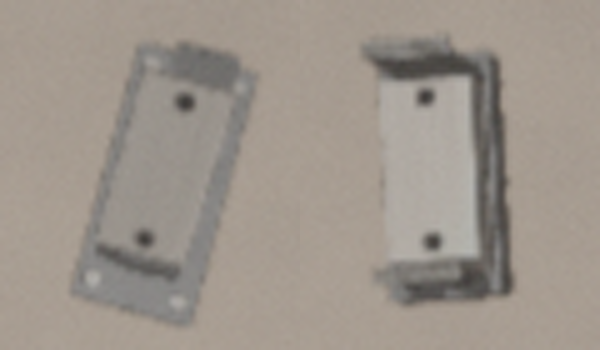

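View pics/c1.png

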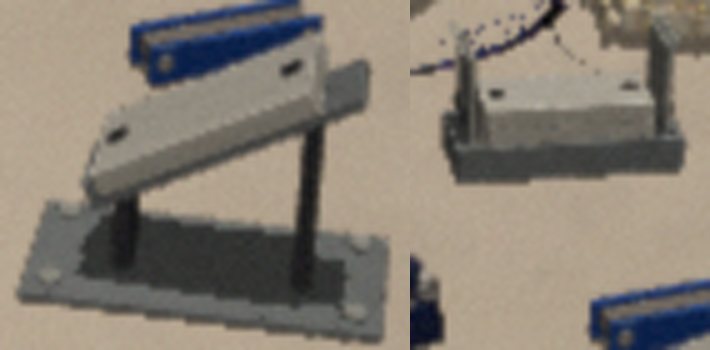

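The first crop shows the plate holes in the top view at crop (185,102) and (144,238), and the pile holes at (426,97) and (432,240). The foot corners are clear. The second crop shows the plate holes at (291,67) and (117,132), and the pile-top holes at (630,86) and (497,93). I'll triangulate these.

```bash
python3 - <<'E'
from h import *
T,S=manip.camera_params("top"),manip.camera_params("side")
c=lambda p,ox,oy:(p[0]/5-.4+ox,p[1]/5-.4+oy)
tt=lambda *p:c(p,315,150); tm=lambda x,y:c((x-300,y),175,150)
ss=lambda *p:c(p,312,203); sm=lambda x,y:c((x-410,y),302,148)
def pair(n,a,b,a2,b2):
    P,e=tri(T,a,S,a2);Q,e2=tri(T,b,S,b2);d=P-Q
    print(n,P.round(1),e.round(1),Q.round(1),e2.round(1),"mid",((P+Q)/2).round(1),"len",np.linalg.norm(d).round(1),"yaw",np.degrees(np.arctan2(d[1],d[0])).round(1),"inc",np.degrees(np.arcsin(d[2]/np.linalg.norm(d))).round(1))
pair("plate",tt(185,102),tt(144,238),ss(291,67),ss(117,132))
pair("pile",tm(426,97),tm(432,240),sm(630,86),sm(497,93))
f=[onz(T,tt(*p),5) for p in[(140,45),(258,72),(192,325),(72,293)]]
print(np.round(f,1),np.mean(f,0).round(1),[np.linalg.norm(f[i]-f[i-1]).round(1) for i in range(4)])
a=(f[0]+f[1]-f[2]-f[3]);print(np.degrees(np.arctan2(a[1],a[0])))
a=(f[0]+f[3]-f[2]-f[1]);print(np.degrees(np.arctan2(a[1],a[0]))-90)
g=[onz(S,ss(*p),5) for p in[(18,295),(383,337),(388,238),(48,202)]]
print(np.round(g,1),np.mean(g,0).round(1))
m=[onz(S,sm(*p),0) for p in[(458,183),(683,172)]];print("mag front bottom",np.round(m,1))
m=[onz(T,tm(*p),22) for p in[(495,55),(510,292)]];print("mag right top",np.round(m,1))
E
```

```text
plate [ 585.9 -176.7   99.7] 0.7 [ 518.7 -159.6   60.6] 0.9 mid [ 552.3 -168.1   80.2] len 79.6 yaw -14.3 inc 29.5
pile [588.5 231.4  42. ] 0.6 [509.7 223.6  42. ] 0.8 mid [549.1 227.5  42. ] len 79.2 yaw 5.6 inc 0.0
[[ 635.7 -159.6    5. ]
 [ 621.9 -226.9    5. ]
 [ 477.3 -191.5    5. ]
 [ 493.5 -124.     5. ]] [ 557.1 -175.5    5. ] [np.float64(146.6), np.float64(68.7), np.float64(148.9), np.float64(69.4)]
-13.896543192302302
-12.519739074327333
[[ 475.6 -195.     5. ]
 [ 620.  -230.1    5. ]
 [ 637.1 -161.4    5. ]
 [ 492.6 -126.7    5. ]] [ 556.3 -178.3    5. ]
mag front bottom [[484.9 189.7   0. ]
 [618.2 199.9   0. ]]
mag right top [[616.4 200.4  22. ]
 [484.6 184.9  22. ]]
```

```bash
cat > go.py <<'E'
import sys
from h import *
x,y,z,yaw=map(float,sys.argv[1:5])   # target TCP, tool-x heading in degrees
s=manip.read_state(); r=R.from_euler("xyz",s["eef_rot"])
d=r.inv().apply(np.array([x,y,z])-s["eef_pos"])/10
tx=r.apply([1,0,0]); dy=(yaw-np.degrees(np.arctan2(tx[1],tx[0]))+180)%360-180
print("t",s["clock"].__round__(2),"pos",s["eef_pos"].round(1),"rot",np.degrees(s["eef_rot"]).round(2),"F",s["wrist_force"].round(2),"M",s["moment"].round(3),"gap",round(s["finger_gap"],1),"ff",s["finger_force"])
print("shift cm",d.round(2),"roll",round(-dy/5,2))
E
python3 go.py 552 -168 200 166
```

```text
t 0.1 pos [192.  515.1 194.8] rot [-179.94   -0.    159.56] F [0.74 0.06 0.48] M [-0.054  0.047  0.017] gap 94.1 ff 0.0
shift cm [-57.59 -51.44  -0.46] roll -1.29
```

```bash
python3 -m creep '[[1,[-2,-1.8,0],0],[1,[-5,-4.5,0],0],[1,[-8,-7.2,0],-0.3],[1,[-11,-9.9,0],-0.5],[1,[-14,-12.6,-0.2],-0.7],[1,[-17,-15.3,-0.2],-0.9],[1,[-20,-18,-0.2],-1.1],[1,[-23,-20.6,-0.3],-1.29],[1,[-26,-23.2,-0.3],-1.29],[1,[-29,-25.9,-0.3],-1.29],[1,[-31,-27.7,-0.4],-1.29],[1,[-32,-28.6,-0.4],-1.29]]'; python3 go.py 552 -168 180 166
```

```text
clock: 1.3
eef_pos: [392.7, 133.7, 199.3]
eef_rot: [-3.141, -0.0, 2.895]
wrist_force: [0.3, 0.4, 0.6]
finger_gap: 93.7
finger_force: 0.0
t 1.3 pos [392.7 133.7 199.3] rot [-1.7998e+02 -1.0000e-02  1.6589e+02] F [0.27 0.37 0.56] M [-0.004 -0.008  0.013] gap 93.7 ff 0.0
shift cm [-22.81 -25.38   1.93] roll -0.02
```

```bash
python3 -m creep '[[1,[-2,-2.2,0],0],[1,[-5,-5.6,0],0],[1,[-8,-8.9,0],0],[1,[-11,-12.2,0.3],0],[1,[-14,-15.6,0.6],0],[1,[-17,-18.9,1],0],[1,[-20,-22.2,1.4],0],[1,[-22,-24.5,1.7],0],[1,[-22.8,-25.4,1.9],0],[1,[-22.8,-25.4,1.9],0],[1,[-22.8,-25.4,1.9],0]]'; python3 go.py 552 -168 180 166
python3 - <<'E'
from h import *
import cv2
p=manip.camera_params("wrist");im=manip.camera("wrist")[:,:,::-1].copy()
print(p["origin"],p["attitude"])
cv2.imwrite("pics/w1.png",im)
n=R.from_euler("ZY",[-14,-30],degrees=True)
P=np.array([552.3,-168.1,80.2])+n.apply([[40,0,0],[-40,0,0],[50,25,0],[50,-25,0],[-50,-25,0],[-50,25,0]])
print(proj(p,P).round(1))
E
```

```text
clock: 2.4
eef_pos: [551.5, -165.0, 180.3]
eef_rot: [3.141, -0.0, 2.898]
wrist_force: [-0.7, 0.7, -0.2]
finger_gap: 94.3
finger_force: 0.0
t 2.4 pos [ 551.5 -165.   180.3] rot [ 1.7999e+02 -2.0000e-02  1.6603e+02] F [-0.72  0.74 -0.18] M [ 0.014 -0.007  0.028] gap 94.3 ff 0.0
shift cm [-0.12 -0.28  0.03] roll 0.01
[ 479.9725334  -147.89432036  370.31850301] [ 2.88595620e+00 -1.60357053e-03  1.32707357e+00]
[[314.7 237.2]
 [314.8 162. ]
 [340.1 247.4]
 [289.2 247.4]
 [291.5 153.3]
 [338.2 153.4]]
```

View pics/w1.png

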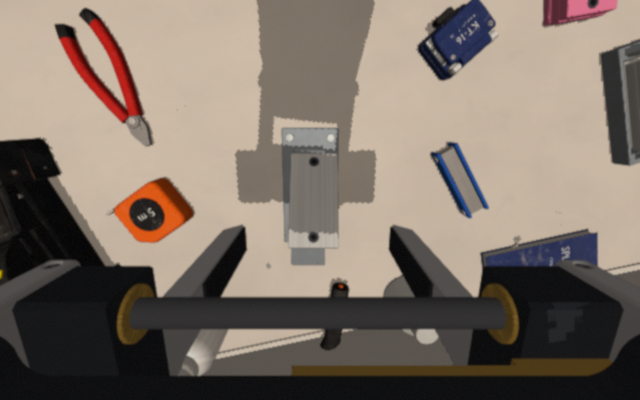

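The wrist view shows the plate's holes at (314,161) and (313,237), within about 1 px of where I projected them. The plate pose is confirmed and the fingers straddle it, so I'll descend.

```bash
python3 -m creep '[[1,[0,-0.2,1],0],[1,[-0.1,-0.3,3],0],[1,[-0.1,-0.3,5.5],0],[1,[-0.1,-0.3,7.5],0],[1,[-0.1,-0.3,8.5],0],[1,[-0.1,-0.3,8.5],0],[1,[-0.1,-0.3,8.5],0]]'; python3 go.py 552 -168 81.3 166
```

```text
clock: 3.15
eef_pos: [552.4, -169.0, 96.2]
eef_rot: [-3.141, 0.001, 2.898]
wrist_force: [0.8, 1.1, 0.3]
finger_gap: 93.8
finger_force: 0.0
t 3.15 pos [ 552.4 -169.    96.2] rot [-1.7999e+02  6.0000e-02  1.6603e+02] F [0.85 1.08 0.33] M [-0.015  0.017 -0.011] gap 93.8 ff 0.0
shift cm [0.07 0.09 1.49] roll 0.01
```

```bash
python3 -m creep '[[1,[0,0.05,0.7],0],[1,[0,0.05,1.4],0],[1,[0,0.05,1.5],0],[-1,[0,0.05,1.5],0],[-1,[0,0.05,1.5],0],[-1,[0,0.05,1.5],0],[-1,[0,0.05,1.5],0],[-1,[0,0.05,1.5],0],[-1,[0,0.05,1.5],0],[-1,[0,0.05,1.5],0]]' 20; python3 go.py 552 -168 81.3 166
```

```text
clock: 4.15
eef_pos: [552.2, -168.7, 80.4]
eef_rot: [-3.142, -0.0, 2.897]
wrist_force: [0.1, -0.1, -0.5]
finger_gap: 41.4
finger_force: 0.0
t 4.15 pos [ 552.2 -168.7   80.4] rot [-180.     -0.    166.01] F [ 0.07 -0.06 -0.52] M [0.02  0.029 0.007] gap 41.4 ff 0.0
shift cm [ 0.04  0.06 -0.09] roll 0.0
```

```bash
python3 - <<'E'
from h import *
import cv2
w=manip.camera("wrist");s=manip.camera("side")
c=cv2.resize(s[150:290,290:430],(400,400),interpolation=cv2.INTER_CUBIC)
cv2.imwrite("pics/g1.png",np.hstack([w[:,120:520],c])[:,:,::-1])
print(manip.read_state()["finger_gap"],manip.read_state()["finger_force"])
E
```

```text
33.26365086749127 0.0
```

View pics/g1.png

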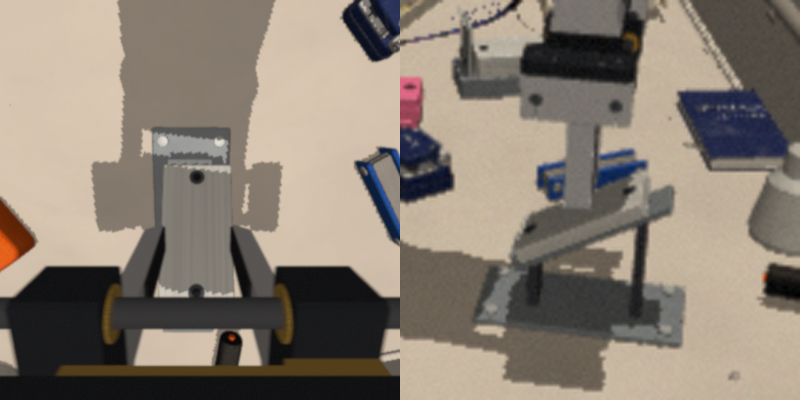

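The picture shows the fingertips over the plate's upper face, with the near tip at about side (352,223), rather than beside its edges. The fingers are still closing in air, so I'll check the tip height against the calibration.

```bash
python3 - <<'E'
from h import *
S=manip.camera_params("side")
s=manip.read_state();print(s["finger_gap"],s["finger_force"],s["wrist_force"],s["eef_pos"])
for z in(66,80,90,100):print(z,proj(S,[[547,-190,z],[542,-210,z]]).round(1).tolist())
p=np.array([552.3,-168.1,80.2])
n=R.from_euler("ZY",[-14,-30],degrees=True)
print(proj(S,p+n.apply([[0,-25,0],[0,-25,-12],[-40,0,0],[40,0,0]])).round(1).tolist())
E
```

```text
33.26365086749127 0.0 [ 0.31955259  0.26553443 -0.17773421] [ 552.2097381  -168.66453416   80.32503005]
66 [[350.8, 234.3], [349.6, 239.8]]
80 [[351.1, 228.3], [349.9, 233.7]]
90 [[351.4, 224.0], [350.2, 229.3]]
100 [[351.6, 219.6], [350.4, 224.9]]
[[350.9, 228.9], [353.6, 233.6], [335.2, 229.2], [370.0, 215.7]]
```

```bash
python3 - <<'E'
from h import *
import cv2
S=manip.camera_params("side")
print(manip.tip_reach)
a=R.from_euler("xyz",[-3.1404,0,2.7848])
for z in (8,14,-12): print(z,proj(S,np.array([192,515.1,194.8])+a.apply([[0,53,z],[0,-53,z]])).round(1).tolist())
im=cv2.imread("pics/side0.png")
w=manip.camera("side")[:,:,::-1]; cv2.imwrite("pics/side2.png",w)
cv2.imwrite("pics/g2.png",np.hstack([cv2.resize(im[30:110,180:260],(400,400)),cv2.resize(w[190:260,310:380],(400,400),interpolation=cv2.INTER_NEAREST)]))
E
```

```text
14.0
8 [[227.4, 90.8], [211.6, 97.5]]
14 [[227.6, 92.5], [211.8, 99.4]]
-12 [[226.9, 84.9], [211.0, 91.3]]
```

View pics/g2.png

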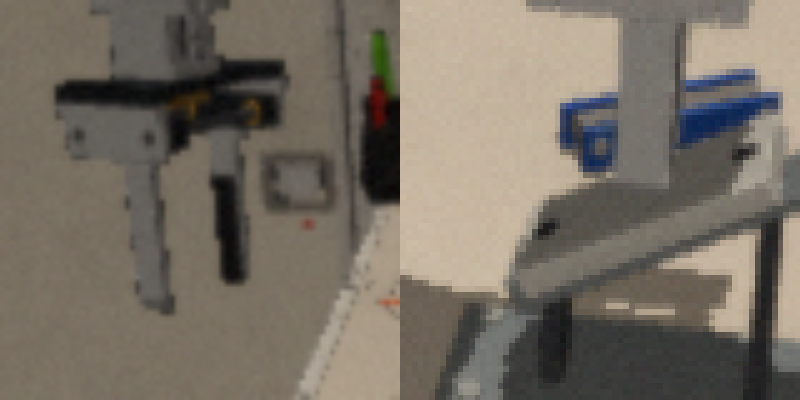

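Both views put the fingertips about 16 mm behind the reported TCP, not 14 mm ahead of it, so the tips are hanging above the plate. I'll open, go 25 mm lower and check the tip height by camera.

```bash
python3 -m creep '[[1,[0,0,0],0],[1,[0,0,0],0],[1,[0,0,0],0],[1,[0,0,0],0],[1,[0,0,0],0],[1,[0,0,0],0],[1,[0,0,0.6],0],[1,[0,0,1.3],0],[1,[0,0,2],0],[1,[0,0,2.5],0],[1,[0,0,2.5],0],[1,[0,0,2.5],0]]'; python3 - <<'E'
from h import *
import cv2
s=manip.camera("side");S=manip.camera_params("side");w=manip.camera("wrist")
a=cv2.resize(s[195:265,310:380],(400,400),interpolation=cv2.INTER_NEAREST)
cv2.imwrite("pics/g3.png",np.hstack([a,w[:,120:520]])[:,:,::-1])
e=manip.read_state();print(e["eef_pos"],e["finger_gap"],e["wrist_force"])
r=R.from_euler("xyz",e["eef_rot"])
for z in(-10,-16,-22):print(z,((proj(S,e["eef_pos"]+r.apply([[0,-59.5,z],[0,-47,z]]))-[310,195])/.175).round(0).tolist())
E
```

```text
clock: 5.5
eef_pos: [552.2, -168.7, 55.3]
eef_rot: [3.142, -0.0, 2.897]
wrist_force: [0.1, 0.2, 0.9]
finger_gap: 94.3
finger_force: 0.0
[ 552.38052008 -168.74998855   55.60492041] 94.52051550339694 [-0.44468149 -0.53974519 -0.43501329]
-10 [[221.0, 284.0], [225.0, 264.0]]
-16 [[222.0, 269.0], [226.0, 249.0]]
-22 [[222.0, 254.0], [227.0, 234.0]]
```

View pics/g3.png

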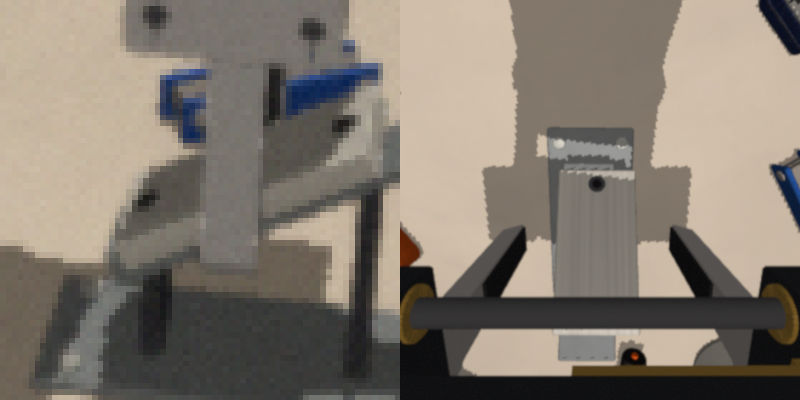

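The near fingertip is at crop (230,268), which confirms the tip lies 16 mm behind the reported TCP, so it is now at z≈71.5. I'll go 4.5 mm lower and close.

```bash
python3 -m creep '[[1,[0,0,0.25],0],[1,[0,0,0.45],0],[-1,[0,0,0.45],0],[-1,[0,0,0.45],0],[-1,[0,0,0.45],0],[-1,[0,0,0.45],0],[-1,[0,0,0.45],0],[-1,[0,0,0.45],0],[-1,[0,0,0.45],0],[-1,[0,0,0.45],0]]' 20; python3 go.py 552 -168 200 166
```

```text
clock: 6.6
eef_pos: [552.2, -168.7, 50.9]
eef_rot: [-3.142, 0.0, 2.897]
wrist_force: [0.3, -0.8, 0.6]
finger_gap: 50.0
finger_force: 20.0
t 6.6 pos [ 552.2 -168.7   50.9] rot [-180.    0.  166.] F [ 0.26 -0.75  0.57] M [-0.02   0.076 -0.024] gap 50.0 ff 19.997275471687317
shift cm [  0.04   0.06 -14.91] roll 0.0
```

```bash
python3 -m creep '[[-1,[0,0,-0.4],0],[-1,[0,0,-1.2],0],[-1,[0,0,-2.5],0],[-1,[0,0,-4.5],0],[-1,[0,0,-7],0],[-1,[0,0,-9.5],0],[-1,[0,0,-11.5],0],[-1,[0,0,-13],0],[-1,[0,0,-14],0],[-1,[0,0,-14],0]]'; python3 go.py 549 227 170 185.5
```

```text
clock: 7.6
eef_pos: [552.7, -168.8, 192.7]
eef_rot: [-3.141, 0.003, 2.897]
wrist_force: [-0.6, 0.3, -0.9]
finger_gap: 50.0
finger_force: 20.0
t 7.6 pos [ 552.7 -168.8  192.7] rot [-1.7998e+02  1.5000e-01  1.6600e+02] F [-0.57  0.32 -0.94] M [ 0.011 -0.03  -0.031] gap 50.0 ff 19.997351467609406
shift cm [ 9.93 38.32  2.23] roll -3.9
```

```bash
python3 -m creep '[[-1,[0.3,1.5,0],-0.2],[-1,[1.2,4.5,0],-0.6],[-1,[2.2,8.5,0],-1.1],[-1,[3.2,12.5,0],-1.6],[-1,[4.3,16.5,0],-2.1],[-1,[5.3,20.5,0],-2.6],[-1,[6.4,24.5,0],-3.1],[-1,[7.4,28.5,0],-3.5],[-1,[8.4,32.5,0],-3.9],[-1,[9.3,36,0],-3.9],[-1,[9.9,38.3,0],-3.9],[-1,[9.9,38.3,0],-3.9]]'; python3 go.py 549 227 110 185.5
```

```text
clock: 8.8
eef_pos: [547.5, 230.1, 189.6]
eef_rot: [3.142, -0.002, -3.041]
wrist_force: [0.1, 0.5, -1.5]
finger_gap: 49.6
finger_force: 20.0
t 8.8 pos [547.5 230.1 189.6] rot [ 1.8000e+02 -1.0000e-01 -1.7426e+02] F [ 0.07  0.51 -1.52] M [ 0.03   0.009 -0.029] gap 49.6 ff 19.99759465456009
shift cm [-0.13 -0.32  7.96] roll 0.05
```

```bash
python3 -m creep '[[-1,[0,-0.1,1],0],[-1,[0,-0.1,3],0.05],[-1,[0,-0.1,5],0.05],[-1,[0,-0.1,7],0.05],[-1,[0,-0.1,8.5],0.05],[-1,[0,-0.1,9],0.05],[-1,[0,-0.1,9],0.05],[-1,[0,-0.1,9],0.05]]'; python3 go.py 549 227 50 185.5; python3 - <<'E'
from h import *
import cv2
s=manip.camera("side");w=manip.camera("wrist");t=manip.camera("top")
p=manip.camera_params("wrist")
np.save("w5.npy",w)
a=cv2.resize(s[120:200,290:370],(400,400),interpolation=cv2.INTER_CUBIC)
cv2.imwrite("pics/g5.png",np.hstack([a,w[:,120:520]])[:,:,::-1])
m=R.from_euler("Z",5.5,degrees=True)
for z in(42,80):print(z,(proj(p,np.array([549,227,0])+m.apply([[56,23,z],[56,-23,z],[-56,-23,z],[-56,23,z]]))+[280,0]).round(0).tolist())
print((proj(p,np.array([549,227,0])+m.apply([[68,31,22],[68,-31,22],[-68,-31,22],[-68,31,22]]))+[280,0]).round(0).tolist())
E
```

```text
clock: 9.6
eef_pos: [549.3, 225.8, 101.6]
eef_rot: [3.141, 0.001, -3.05]
wrist_force: [0.2, -0.4, -1.2]
finger_gap: 49.7
finger_force: 20.0
t 9.6 pos [549.3 225.8 101.6] rot [ 1.7998e+02  6.0000e-02 -1.7476e+02] F [ 0.19 -0.38 -1.16] M [-0.052  0.012  0.044] gap 49.7 ff 19.997422099113464
shift cm [0.02 0.12 5.16] roll -0.05
42 [[623.0, 265.0], [574.0, 265.0], [571.0, 144.0], [626.0, 144.0]]
80 [[627.0, 287.0], [571.0, 287.0], [567.0, 148.0], [631.0, 148.0]]
[[629.0, 266.0], [568.0, 267.0], [564.0, 129.0], [633.0, 129.0]]
```

View pics/g5.png

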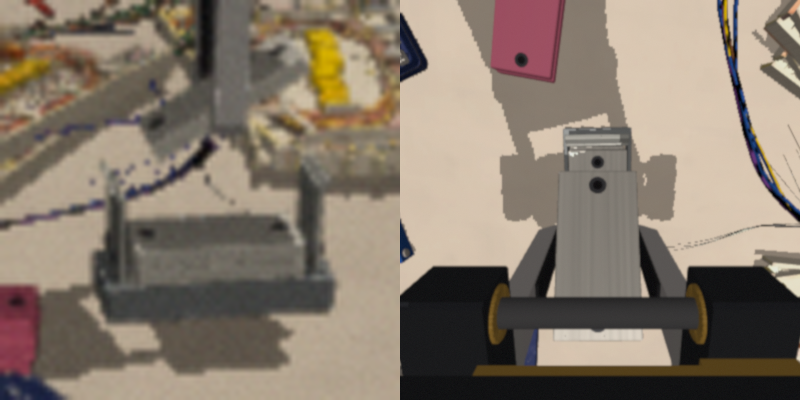

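The wrist view shows the magazine block's near corners at crop (564,128) and (632,128), against a prediction of (564,129) and (633,129). The plate is centred over it at column 598. I'll check where the plate sits along the grip, then descend.

```bash
python3 - <<'E'
from h import *
p=manip.camera_params("wrist");e=manip.read_state()["eef_pos"]
for dx in(-4,0,4):
  n=R.from_euler("ZY",[5.3,-30],degrees=True)
  print(dx,proj(p,e+[0,0,22]+n.apply([[-40+dx,0,6],[-50+dx,25,6],[-50+dx,-25,6]]))[:, :].round(1).tolist())
E
python3 -m creep '[[-1,[0,0.1,0.5],-0.05],[-1,[0,0.1,1.5],-0.05],[-1,[0,0.1,2.5],-0.05],[-1,[0,0.1,3.3],-0.05],[-1,[0,0.1,3.8],-0.05],[-1,[0,0.1,4],-0.05],[-1,[0,0.1,4],-0.05],[-1,[0,0.1,4],-0.05]]' 10; python3 go.py 549 227 50 185.5
```

```text
-4 [[317.7, 175.3], [356.1, 160.7], [279.2, 160.8]]
0 [[317.7, 181.2], [356.4, 166.5], [278.9, 166.6]]
4 [[317.7, 187.2], [356.6, 172.3], [278.7, 172.4]]
clock: 10.55
eef_pos: [549.0, 226.9, 61.2]
eef_rot: [3.141, 0.0, -3.045]
wrist_force: [0.2, -0.0, -0.6]
finger_gap: 49.7
finger_force: 10.0
t 10.55 pos [549.  226.9  61.2] rot [ 1.7999e+02  3.0000e-02 -1.7449e+02] F [ 0.2 -0.  -0.6] M [ 0.02   0.004 -0.013] gap 49.7 ff 9.99753937125206
shift cm [-0.    0.    1.12] roll 0.0
```

```bash
python3 -m creep '[[-1,[0.1,0,0.2],0],[-1,[0.2,0,0.4],0],[-1,[0.25,0,0.6],0],[-1,[0.25,0,0.8],0],[-1,[0.25,0,0.8],0],[-1,[0.25,0,0.8],0]]' 6; python3 go.py 546.5 227 50 185.5; python3 -m creep '[[-1,[0,0,0.1],0],[-1,[0,0,0.2],0],[-1,[0,0,0.3],0],[-1,[0,0,0.4],0],[-1,[0,0,0.5],0],[-1,[0,0,0.5],0]]'; python3 go.py 546.5 227 50 185.5;
```

```text
clock: 11.15
eef_pos: [546.3, 226.7, 52.8]
eef_rot: [3.142, 0.0, -3.046]
wrist_force: [-0.1, 0.1, -2.0]
finger_gap: 50.1
finger_force: 6.0
t 11.15 pos [546.3 226.7  52.8] rot [ 180.     0.  -174.5] F [-0.13  0.07 -2.  ] M [ 0.022 -0.002 -0.044] gap 50.1 ff 5.997954457998276
shift cm [-0.02  0.03  0.28] roll 0.0
clock: 11.75
eef_pos: [546.5, 226.7, 48.0]
eef_rot: [3.141, 0.001, -3.046]
wrist_force: [1.1, -0.2, -0.0]
finger_gap: 50.2
finger_force: 6.0
t 11.75 pos [546.5 226.7  48. ] rot [ 1.7999e+02  3.0000e-02 -1.7450e+02] F [ 1.11 -0.19 -0.01] M [-0.066 -0.131  0.087] gap 50.2 ff 5.999260917305946
shift cm [-0.    0.03 -0.2 ] roll 0.0
```

```bash
python3 -m creep '[[-1,[0,0,0.1],0],[-1,[0,0,0.2],0],[-1,[0,0,0.3],0],[-1,[0,0,0.4],0],[-1,[0,0,0.5],0],[-1,[0,0,0.5],0]]'; python3 go.py 546.5 227 50 185.5;python3 - <<'E'
from h import *
import cv2
s=manip.camera("side");w=manip.camera("wrist")
a=cv2.resize(s[120:200,290:370],(400,400),interpolation=cv2.INTER_CUBIC)
cv2.imwrite("pics/g6.png",np.hstack([a,w[:,120:520]])[:,:,::-1])
E
```

```text
clock: 12.35
eef_pos: [546.2, 226.7, 42.6]
eef_rot: [-3.142, -0.0, -3.045]
wrist_force: [1.1, 0.9, 0.5]
finger_gap: 49.8
finger_force: 6.0
t 12.35 pos [546.2 226.7  42.6] rot [-1.8000e+02 -2.0000e-02 -1.7449e+02] F [1.06 0.89 0.49] M [ 0.114 -0.174  0.026] gap 49.8 ff 5.999965220689774
shift cm [-0.04  0.03 -0.74] roll 0.0
```

View pics/g6.png

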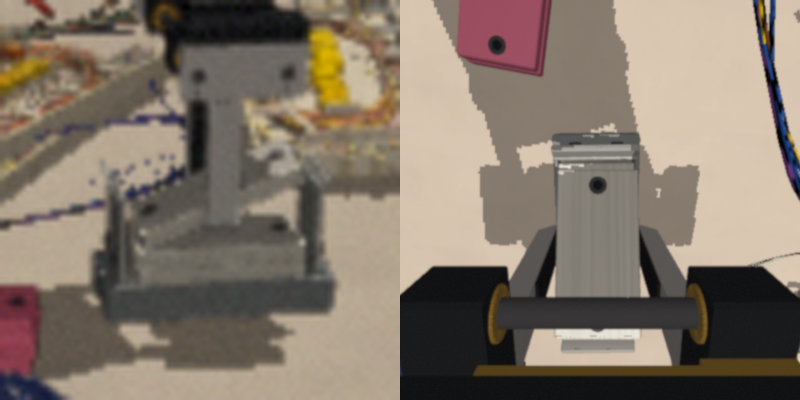

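The side view shows the plate's low end resting on the pile at crop (140,235) with the grip still tilted. The wrist view shows the low hole at (597,185). That was the tenth and last picture, so from here I'll measure the tilt numerically from the hole and the plate's end edge.

```bash
cat > tilt.py <<'E'
from h import *
import cv2
def hole(w):
    g=cv2.cvtColor(w,cv2.COLOR_RGB2GRAY)[150:215,297:337]
    m=(g<75).astype(np.uint8); n,l,st,c=cv2.connectedComponentsWithStats(m)
    return [(c[i].round(1)+[297,150]).tolist()+[int(st[i,4])] for i in range(1,n) if st[i,4]>40]
def pred(p,e,t,dx,dz=22):
    n=R.from_euler("ZY",[5.5,-t],degrees=True)
    return proj(p,e+[0,0,dz]+n.apply([[-40+dx,0,6],[-50+dx,0,6],[-50+dx,0,-6],[-50+dx,25,6],[-50+dx,-25,6]]))
if __name__=="__main__":
    w=manip.camera("wrist");p=manip.camera_params("wrist");e=manip.read_state()["eef_pos"]
    print("hole",hole(w))
    g=cv2.cvtColor(w,cv2.COLOR_RGB2GRAY)
    print("col300-310 rows120..200:",g[120:200:2,300:310].mean(1).astype(int).tolist())
    for r in(180,200,220):
        row=cv2.cvtColor(w,cv2.COLOR_RGB2GRAY)[r].astype(int);print(r,"edges",[(i,int(row[i+2]-row[i-2])) for i in range(262,380) if abs(row[i+2]-row[i-2])>35][:14])
    for dx,dz in((0,22),(3,22),(3,25),(3,28)):
        for t in(30,20,10,0):q=pred(p,e,t,dx,dz);print(dx,dz,t,q[:3,1].round(1).tolist(),"w",(q[3,0]-q[4,0]).round(1))
E
python3 - <<'E'
from tilt import *
print("before",hole(np.load("w5.npy")))
E
python3 tilt.py
```

```text
before [[317.2, 161.7, 110], [317.2, 184.7, 204]]
hole [[317.3, 184.8, 217]]
col300-310 rows120..200: [124, 124, 124, 124, 124, 125, 109, 97, 111, 86, 85, 82, 101, 152, 163, 160, 124, 121, 136, 167, 113, 95, 145, 150, 126, 118, 128, 128, 128, 128, 127, 123, 121, 121, 124, 128, 128, 128, 128, 128]
180 edges [(273, -40), (274, -39), (277, 44), (278, 48), (279, 37), (308, -40), (309, -67), (310, -82), (311, -76), (312, -48), (323, 44), (324, 69), (325, 72), (326, 59)]
200 edges [(278, 41)]
220 edges []
0 22 30 [181.2, 166.5, 173.0] w 77.4
0 22 20 [180.1, 164.1, 167.9] w 81.1
0 22 10 [181.1, 164.0, 164.7] w 85.3
0 22 0 [184.2, 166.6, 163.7] w 89.7
3 22 30 [185.7, 170.9, 177.1] w 77.7
3 22 20 [185.0, 168.9, 172.4] w 81.3
3 22 10 [186.2, 169.1, 169.5] w 85.2
3 22 0 [189.4, 172.0, 168.7] w 89.3
3 25 30 [186.7, 171.6, 178.0] w 78.9
3 25 20 [186.0, 169.6, 173.2] w 82.6
3 25 10 [187.3, 169.9, 170.3] w 86.6
3 25 0 [190.6, 172.9, 169.5] w 90.9
3 28 30 [187.7, 172.4, 178.8] w 80.2
3 28 20 [187.1, 170.4, 174.0] w 84.0
3 28 10 [188.4, 170.8, 171.1] w 88.1
3 28 0 [191.8, 173.8, 170.3] w 92.6
```

The edge and hole rows and sizes fit the plate pivoting in the light grip, with contact forces of only 1–2 N. I'll carry on down gently.

```bash
python3 -m creep '[[-1,[0,0,0.1],0],[-1,[0,0,0.2],0],[-1,[0,0,0.3],0],[-1,[0,0,0.4],0],[-1,[0,0,0.5],0],[-1,[0,0,0.5],0]]'; python3 go.py 546.5 227 50 185.5;python3 tilt.py | head -5
```

```text
clock: 13.1
eef_pos: [546.2, 226.6, 37.6]
eef_rot: [-3.142, -0.0, -3.045]
wrist_force: [1.4, 1.2, 0.7]
finger_gap: 49.6
finger_force: 6.0
t 13.1 pos [546.2 226.6  37.6] rot [-1.8000e+02 -2.0000e-02 -1.7449e+02] F [1.4  1.15 0.65] M [ 0.05  -0.134  0.002] gap 49.6 ff 6.0000161826610565
shift cm [-0.04  0.03 -1.24] roll 0.0
hole [[317.2, 185.6, 228]]
col300-310 rows120..200: [125, 125, 124, 124, 124, 124, 113, 80, 94, 87, 85, 84, 88, 136, 160, 167, 140, 121, 123, 164, 156, 98, 115, 148, 131, 126, 133, 133, 133, 133, 132, 127, 123, 122, 124, 128, 132, 132, 132, 132]
180 edges [(272, -40), (273, -37), (276, 50), (277, 51), (278, 37), (309, -61), (310, -79), (311, -76), (312, -56), (322, 38), (323, 62), (324, 73), (325, 65), (326, 43)]
200 edges [(276, 37), (277, 47)]
220 edges []
```

```bash
python3 -m creep '[[-1,[0,0,0.1],0],[-1,[0,0,0.2],0],[-1,[0,0,0.3],0],[-1,[0,0,0.4],0],[-1,[0,0,0.4],0]]'; python3 tilt.py | head -1;  python3 -m creep '[[-1,[0,0,0.1],0],[-1,[0,0,0.2],0],[-1,[0,0,0.3],0],[-1,[0,0,0.3],0]]'; python3 go.py 546.5 227 26 185.5;python3 tilt.py |sed -n '1,5p;10,13p'
```

```text
clock: 13.65
eef_pos: [546.2, 226.6, 33.6]
eef_rot: [-3.142, -0.0, -3.045]
wrist_force: [1.3, 0.6, 0.4]
finger_gap: 50.0
finger_force: 6.0
hole [[317.3, 186.9, 238]]
clock: 14.1
eef_pos: [546.5, 226.7, 31.1]
eef_rot: [3.142, 0.0, -3.045]
wrist_force: [-0.5, -0.2, 4.3]
finger_gap: 50.2
finger_force: 8.7
t 14.1 pos [546.5 226.7  31.1] rot [ 1.8000e+02  3.0000e-02 -1.7449e+02] F [-0.5  -0.24  4.34] M [-0.202  0.133  0.03 ] gap 50.2 ff 8.655258491635323
shift cm [-0.    0.03  0.51] roll 0.0
hole [[317.2, 187.2, 240]]
col300-310 rows120..200: [125, 125, 125, 125, 125, 125, 113, 77, 84, 86, 86, 85, 84, 111, 138, 158, 159, 125, 122, 138, 177, 126, 100, 162, 163, 133, 147, 133, 133, 133, 133, 130, 125, 121, 120, 123, 128, 132, 132, 132]
180 edges [(271, -40), (275, 50), (276, 47), (310, -55), (311, -71), (312, -68), (313, -54), (321, 40), (322, 61), (323, 70), (324, 60), (325, 39)]
200 edges [(272, -38), (275, 40), (276, 50), (277, 41)]
220 edges [(276, 43), (277, 40)]
3 22 30 [185.6, 170.8, 177.1] w 77.7
3 22 20 [184.9, 168.8, 172.4] w 81.3
3 22 10 [186.1, 169.1, 169.5] w 85.2
3 22 0 [189.4, 172.0, 168.7] w 89.3
```

```bash
python3 - <<'E'
from h import *
import cv2
S=manip.camera_params("side");s=cv2.cvtColor(manip.camera("side"),cv2.COLOR_RGB2GRAY).astype(int)
e=manip.read_state()["eef_pos"]
for t in(0,8,16):
    n=R.from_euler("ZY",[5.5,-t],degrees=True)
    q=proj(S,[e[0],e[1],50]+n.apply([[-37,0,6],[43,0,6],[-47,-25,-6],[53,-25,-6],[-47,-25,6],[53,-25,6]]));print(t,q.round(1).tolist())
print("cols 314..328");print(s[152:184,314:329])
print("cols 336..354");print(s[146:184,338:353])
E
```

```text
0 [[319.2, 161.8], [346.0, 160.5], [317.1, 169.1], [351.0, 167.3], [317.1, 165.2], [351.2, 163.5]]
8 [[319.0, 163.5], [345.6, 158.6], [317.5, 171.2], [351.2, 165.0], [317.0, 167.4], [350.9, 161.2]]
16 [[319.1, 165.1], [345.0, 156.8], [318.2, 173.1], [351.1, 162.6], [317.1, 169.5], [350.2, 158.9]]
cols 314..328
[[169 167 155 167 161 120 165 170 164 162 150 166 147  87  27]
 [167 152 116 164 171 167 166 159 169 157  92 137  79  74  25]
 [156 116 160 169 169 172 161 119 163 142  59  48  44  73  27]
 [155 164 171 170 172 169 165 149 141  75  46  76  80  78  29]
 [118 162 156 167 154 155 144  75  61  73 100 155 155  89  29]
 [153 146  89 137  76  60  60  72  92 155 162 165 151  89  42]
 [141  80  52  68  80  69  81 147 150 158 157 139 121  87  72]
 [119  71  62  93 138 113 114 119 105  95  92  91  88  83  81]
 [ 91  94 109 100  94  89  88  89  85  83  84  82  79  83  84]
 [ 80  77  84  87  76  78  72  76  81  83  82  81  81  85  83]
 [ 83  79  81  78  52  41  45  63  77  82  84  82  80  82  83]
 [ 83  88  80  80  55  47  60  78  82  86  82  84  84  86  84]
 [ 86  86  77 101  87  82  86  8
[... 2937 characters left out ...]
4  55]
 [100  99 100 113 116 110 112 108 108 106 107 108 105  60  59]
 [108 108 104 106 108 106 108 106 107 104 106 105 102  58  64]
 [101 101  95  99  99  99  99  99  99  96  81  96  94  77  97]
 [ 76  75  71  72  67  73  77  77  75  70  68  68  71  65  69]
 [ 64  65  68  68  66  66  67  68  69  68  66  71  67  66  66]
 [ 64  68  64  64  67  66  66  68  63  67  66  69  65  65  66]
 [ 66  64  67  64  67  67  70  66  67  69  63  68  67  67  66]
 [ 65  66  65  66  67  66  67  66  66  66  67  68  66  68  66]
 [ 67  66  65  64  73  66  69  67  73  73  70  68  74  70  69]
 [ 69  70  66  66  72  74  79 103 111 102  97 103 102  99  99]
 [ 80  73  77  73  83  84  98 158 162 164 164 168 163 167 165]]
```

```bash
python3 go.py 546.5 227 26 185.5; python3 -m creep '[[-1,[0,0,0],0],[-1,[0,0,-0.1],0],[-1,[0,0,-0.1],0]]';python3 go.py 546.5 227 26 185.5; python3 tilt.py | head -1;
```

```text
t 14.2 pos [546.4 226.7  31.1] rot [ 1.8000e+02  2.0000e-02 -1.7449e+02] F [-0.9  -0.9   5.19] M [-0.182  0.102 -0.043] gap 49.9 ff 8.656906709074974
shift cm [-0.01  0.03  0.51] roll 0.0
clock: 14.5
eef_pos: [546.3, 226.7, 31.9]
eef_rot: [3.142, 0.0, -3.045]
wrist_force: [-0.8, 0.5, 2.7]
finger_gap: 50.0
finger_force: 7.9
t 14.5 pos [546.3 226.7  31.9] rot [ 180.      0.   -174.49] F [-0.77  0.47  2.66] M [-0.053 -0.08  -0.006] gap 50.0 ff 7.883587628602982
shift cm [-0.02  0.03  0.59] roll 0.0
hole [[317.3, 187.1, 240]]
```

The extra stiffness matches the pile spring, and the pad force rose, so the fingertips are catching the edges of the pile's top plate. I'll ease the grip to 3 N and feel again in small steps.

```bash
python3 -m creep '[[-1,[0,0,-0.1],0],[-1,[0,0,-0.1],0]]' 3;python3 go.py 546.5 227 26 185.5; python3 -m creep '[[-1,[0,0,0.05],0],[-1,[0,0,0.1],0],[-1,[0,0,0.15],0],[-1,[0,0,0.2],0],[-1,[0,0,0.2],0]]';python3 go.py 546.5 227 26 185.5; python3 tilt.py | head -1
python3 - <<'E'
from h import *
import cv2
S=manip.camera_params("side");s=cv2.cvtColor(manip.camera("side"),cv2.COLOR_RGB2GRAY).astype(int)
e=manip.read_state();r=R.from_euler("xyz",e["eef_rot"])
print(proj(S,e["eef_pos"]+r.apply([[0,-37.5,-13],[0,-37.5,-16],[0,-37.5,-19],[8,-37.5,-16],[-8,-37.5,-16]])).round(1).tolist())
print(s[150:182,324:346])
E
```

```text
clock: 14.75
eef_pos: [546.2, 226.7, 32.7]
eef_rot: [-3.142, -0.0, -3.045]
wrist_force: [0.8, 0.8, -0.3]
finger_gap: 49.6
finger_force: 3.9
t 14.75 pos [546.2 226.7  32.7] rot [-1.8000e+02 -1.0000e-02 -1.7449e+02] F [ 0.79  0.76 -0.26] M [ 0.014 -0.186  0.056] gap 49.6 ff 3.9060950092971325
shift cm [-0.03  0.03  0.67] roll 0.0
clock: 15.25
eef_pos: [546.4, 226.7, 31.0]
eef_rot: [3.142, 0.0, -3.046]
wrist_force: [-0.1, -0.1, 5.6]
finger_gap: 49.8
finger_force: 6.2
t 15.25 pos [546.4 226.7  31. ] rot [ 1.8000e+02  1.0000e-02 -1.7449e+02] F [-0.05 -0.11  5.57] M [-0.136  0.064  0.011] gap 49.8 ff 6.159560903906822
shift cm [-0.02  0.03  0.5 ] roll 0.0
hole [[317.3, 187.2, 241]]
[[333.9, 170.0], [334.0, 169.0], [334.0, 168.0], [331.2, 169.1], [336.7, 168.8]]
[[161 166 161  87  33  20  23  63 101 105 105 108 103 108 101  86  79 129
  165 118 109 125]
 [120 162 158  88  27  18  29  73 103 106 107 109 106 110 115  89  82 125
  166 160 122 125]
 [151 167 147  91  24  17  33  71 104 103 101 108 108 107 117  93  94 116
  132 146 114 119]
 [ 89 135  79  75  27   9  27  71 102 105 106 108 104 1
[... 1942 characters left out ...]
4 104 110 109 106 107 107 105
  107 107 105 104]
 [109 111 108 105 104 104 100 101 102 100  99 102  98  97  99  99  95  98
   98  99  98  99]
 [ 95  97 100  96  87  84  86  87  75  78  78  84  79  75  75  77  69  74
   72  70  78  77]
 [ 73  73  72  73  73  73  74  70  70  70  68  71  68  64  66  69  67  69
   66  68  68  69]
 [ 67  71  70  69  67  69  69  67  68  65  64  71  67  68  66  69  67  66
   65  71  67  66]
 [ 65  68  67  73  67  66  68  66  69  65  64  64  67  67  67  64  65  70
   65  69  65  64]
 [ 71  68  68  69  68  66  64  65  66  68  65  68  68  65  63  68  67  66
   70  68  66  64]
 [ 70  71  68  68  68  68  67  71  68  66  66  68  69  67  69  63  65  67
   68  67  67  69]]
```

```bash
python3 -m creep '[[-1,[0,0,-0.1],0],[-1,[0.15,0,-0.15],0],[-1,[0.3,0,-0.15],0],[-1,[0.3,0,-0.15],0]]' 4;python3 go.py 546.5 227 26 185.5; python3 -m creep '[[-1,[0,0,0.05],0],[-1,[0,0,0.1],0],[-1,[0,0,0.15],0],[-1,[0,0,0.2],0],[-1,[0,0,0.2],0]]';python3 go.py 546.5 227 26 185.5; python3 tilt.py | head -1
python3 - <<'E'
from h import *
S=manip.camera_params("side")
m=R.from_euler("Z",5.5,degrees=True)
print(proj(S,np.array([549,227,0])+m.apply([[56,-23,z] for z in(30,50,70)]+[[-56,-23,z] for z in(30,50,70)])).round(1).tolist())
E
```

```text
clock: 15.75
eef_pos: [543.2, 226.4, 32.3]
eef_rot: [-3.142, 0.0, -3.045]
wrist_force: [1.6, 1.5, 1.1]
finger_gap: 49.7
finger_force: 5.5
t 15.75 pos [543.2 226.4  32.3] rot [-180.      0.   -174.49] F [1.62 1.45 1.12] M [-0.005 -0.321  0.046] gap 49.7 ff 5.451291985809803
shift cm [-0.34  0.03  0.63] roll 0.0
clock: 16.25
eef_pos: [543.4, 226.4, 30.6]
eef_rot: [3.142, 0.0, -3.045]
wrist_force: [-0.3, -0.8, 5.4]
finger_gap: 49.9
finger_force: 7.7
t 16.25 pos [543.4 226.4  30.6] rot [ 1.8000e+02  1.0000e-02 -1.7449e+02] F [-0.26 -0.77  5.44] M [-0.212  0.063 -0.069] gap 49.9 ff 7.694488763809204
shift cm [-0.31  0.03  0.46] roll 0.0
hole [[317.2, 187.2, 241]]
[[352.5, 171.4], [352.8, 165.1], [353.2, 158.7], [314.7, 173.4], [314.8, 167.0], [314.8, 160.5]]
```

The contact sits at the same height whatever the x, and its resultant is near the tool axis, so the pads reach below the plate and meet the pile before the plate is flat. The grip is too low on the plate. I'll go back to the stand, re-grip about 6 mm higher, and return.

```bash
python3 -m creep '[[-1,[0,0,-0.3],0],[-1,[0,0,-1],0],[-1,[0,0,-3],0],[-1,[0,0,-6],0],[-1,[0,0,-9.5],0],[-1,[0,0,-12.5],0],[-1,[0,0,-14.5],0],[-1,[0,0,-15],0]]' 20;python3 go.py 552.8 -168.7 175 166
```

```text
clock: 17.1
eef_pos: [543.8, 226.6, 182.7]
eef_rot: [3.141, 0.003, -3.045]
wrist_force: [-0.4, 0.7, -1.4]
finger_gap: 49.9
finger_force: 20.0
t 17.1 pos [543.8 226.6 182.7] rot [ 1.7996e+02  1.6000e-01 -1.7449e+02] F [-0.35  0.67 -1.44] M [0.027 0.027 0.009] gap 49.9 ff 19.999729692935944
shift cm [  2.9  -39.43   0.73] roll 3.9
```

```bash
python3 -m creep '[[-1,[0.1,-1.5,0],0.2],[-1,[0.4,-5,0],0.6],[-1,[0.7,-9.2,0],1.1],[-1,[1,-13.4,0],1.6],[-1,[1.3,-17.6,0],2.1],[-1,[1.6,-21.8,0],2.6],[-1,[1.9,-26,0],3.1],[-1,[2.2,-30.2,0],3.5],[-1,[2.5,-34.2,0],3.9],[-1,[2.7,-37.4,0],3.9],[-1,[2.9,-39.4,0],3.9],[-1,[2.9,-39.4,0],3.9]]' 20;python3 go.py 552.8 -168.7 78 166
```

```text
clock: 18.3
eef_pos: [550.8, -171.4, 178.3]
eef_rot: [-3.142, -0.003, 2.893]
wrist_force: [0.1, 0.1, -1.6]
finger_gap: 49.6
finger_force: 20.0
t 18.3 pos [ 550.8 -171.4  178.3] rot [-180.     -0.18  165.78] F [ 0.13  0.05 -1.56] M [ 0.075 -0.021 -0.012] gap 49.6 ff 19.99957412481308
shift cm [-0.16  0.31 10.03] roll -0.04
```

```bash
python3 -m creep '[[-1,[0,0,1.5],0],[-1,[0,0,4.5],0],[-1,[0,0,7.5],0],[-1,[0,0,9.3],0],[-1,[0,0,10],0],[-1,[0,0,10],0]]' 8;python3 go.py 552.8 -168.7 52 166
```

```text
clock: 18.9
eef_pos: [551.5, -168.1, 79.2]
eef_rot: [3.141, -0.002, 2.897]
wrist_force: [-0.4, 0.3, -1.0]
finger_gap: 49.9
finger_force: 8.0
t 18.9 pos [ 551.5 -168.1   79.2] rot [ 1.7998e+02 -1.3000e-01  1.6601e+02] F [-0.43  0.31 -1.01] M [0.003 0.016 0.081] gap 49.9 ff 7.999900728464127
shift cm [-0.15 -0.03  2.72] roll 0.0
```

```bash
python3 -m creep '[[-1,[-0.1,0,0.3],0],[-1,[-0.1,0,0.6],0],[-1,[-0.1,0,0.9],0],[-1,[-0.1,0,1.2],0],[-1,[-0.1,0,1.5],0]]' 6;python3 go.py 552.5 -168.7 52 166; python3 -m creep '[[-1,[0,0,0.3],0],[-1,[0,0,0.6],0],[-1,[0,0,0.8],0],[-1,[0,0,0.9],0]]' 6;python3 go.py 552.5 -168.7 52 166
```

```text
clock: 19.4
eef_pos: [553.4, -168.9, 65.4]
eef_rot: [-3.142, 0.001, 2.897]
wrist_force: [0.1, -0.5, -0.6]
finger_gap: 50.0
finger_force: 6.0
t 19.4 pos [ 553.4 -168.9   65.4] rot [-1.80e+02  3.00e-02  1.66e+02] F [ 0.08 -0.46 -0.63] M [ 0.007 -0.059  0.009] gap 50.0 ff 6.000028923153877
shift cm [ 0.09 -0.    1.34] roll 0.0
clock: 19.8
eef_pos: [553.2, -168.8, 56.1]
eef_rot: [3.142, -0.0, 2.897]
wrist_force: [0.1, -0.2, -0.1]
finger_gap: 50.1
finger_force: 6.0
t 19.8 pos [ 553.2 -168.8   56.1] rot [ 1.8000e+02 -2.0000e-02  1.6601e+02] F [ 0.11 -0.18 -0.1 ] M [-0.014 -0.092  0.032] gap 50.1 ff 6.000011712312698
shift cm [ 0.07 -0.    0.41] roll 0.0
```

```bash
python3 -m creep '[[-1,[0,0,0.2],0],[-1,[0,0,0.35],0],[-1,[0,0,0.4],0]]' 6;python3 go.py 552.5 -168.7 51 166; python3 - <<'E'
from h import *
import cv2
w=manip.camera("wrist");s=manip.camera("side")
np.save("w8.npy",w)
S=manip.camera_params("side");g=cv2.cvtColor(s,cv2.COLOR_RGB2GRAY).astype(int)
print("orig holes side (370.0,215.7),(335.2,229.2)")
print(g[211:221,363:377]);print(g[224:235,328:343])
E
```

```text
clock: 20.1
eef_pos: [553.2, -168.8, 52.2]
eef_rot: [3.142, -0.0, 2.897]
wrist_force: [1.7, 0.4, -1.3]
finger_gap: 50.2
finger_force: 6.0
t 20.1 pos [ 553.2 -168.8   52.2] rot [ 1.8000e+02 -1.0000e-02  1.6601e+02] F [ 1.66  0.41 -1.26] M [-0.034 -0.044  0.002] gap 50.2 ff 5.999946445226669
shift cm [ 0.07 -0.01  0.12] roll 0.0
orig holes side (370.0,215.7),(335.2,229.2)
[[ 37  35  32  35  43  53  61  68  86 113 157 158 158 161]
 [ 36  47  53  51  62  78  83  84  95 148 158 161 157 152]
 [ 52  63  87  82  82  84  84  83  94 143 155 160 159 149]
 [ 80  82  83  80  84  83  83  75  72 100 129 155 162 140]
 [ 85  83  87  83  84  86  74  46  40  59 106 156 169 135]
 [ 84  84  81  86  83  75  49  35  59  99 130 152 164 135]
 [ 81  82  86  84  84  78  58  69 114 152 149 132 166 136]
 [ 82  83  79  86  83  83  85 110 149 157 157 155 166 135]
 [ 82  82  82  84  86  89 114 149 155 155 159 159 161 137]
 [ 84  79  83  86  84  96 151 161 162 165 162 157 158 139]]
[[184 184 186 185 186 183 181 177 158 119  93  88  83  85  82]
 [185 185 187 183 186 183 167 148 102  86  83  83  83  83  84]
 [186 185 188 186 184 175 160 101  82  84  80  79  84  79  80]
 [188 187 191 185 181 156 150  89  75  74  73  81  81  86  85]
 [189 184 189 188 182 146 136  80  50  28  47  78  83  84  86]
 [186 187 185 185 179 152  81  36  25  38  61  80  84  85  83]
 [187 187 184 175 149 130  61  42  51  61  82  82  82  83  84]
 [187 188 180 145 122  95  76  80  82  80  82  82  85  86  87]
 [188 185 159 119 105  86  85  86  85  91  86  86  86  92  96]
 [188 181 132 116 126  93  84  83  89  90  93  93 102 115 118]
 [189 176 111  97  91  85  87  95  97  98 111 123 123 124 120]]
```

The plate's holes are back at side (370.5,215.5) and (336,229), so it is seated on the slope as at the start. Now I'll open, raise the grip and close again.

```bash
python3 -m creep '[[0,[0,0,0],0],[0.3,[0,0,0],0],[0.5,[0,0,0],0],[0.5,[-0.15,0,-0.4],0],[0.5,[-0.15,0,-0.6],0],[-1,[-0.15,0,-0.6],0],[-1,[-0.15,0,-0.6],0],[-1,[-0.15,0,-0.6],0],[-1,[-0.15,0,-0.6],0],[-1,[-0.15,0,-0.6],0]]' 20;python3 go.py 552.5 -168.7 190 166
```

```text
clock: 21.2
eef_pos: [554.6, -169.2, 58.3]
eef_rot: [-3.142, -0.0, 2.897]
wrist_force: [0.3, 0.0, -0.1]
finger_gap: 49.6
finger_force: 20.0
t 21.2 pos [ 554.6 -169.2   58.3] rot [-1.8000e+02 -1.0000e-02  1.6601e+02] F [ 0.32  0.   -0.11] M [0.052 0.06  0.006] gap 49.6 ff 20.00002384185791
shift cm [ 2.200e-01 -1.000e-02 -1.317e+01] roll 0.0
```

```bash
python3 -m creep '[[-1,[0,0,-0.4],0],[-1,[0,0,-1.2],0],[-1,[0,0,-3],0],[-1,[0,0,-5.5],0],[-1,[0,0,-8.5],0],[-1,[0,0,-11],0],[-1,[0,0,-12.5],0],[-1,[0,0,-13],0]]'; python3 go.py 548 227 100 185.5
```

```text
clock: 22.0
eef_pos: [555.2, -169.4, 190.7]
eef_rot: [-3.141, 0.003, 2.897]
wrist_force: [-0.1, -0.3, -3.0]
finger_gap: 50.0
finger_force: 20.0
t 22.0 pos [ 555.2 -169.4  190.7] rot [-179.98    0.18  166.01] F [-0.09 -0.34 -3.05] M [ 0.071 -0.015 -0.014] gap 50.0 ff 19.999745786190033
shift cm [10.31 38.29  9.02] roll -3.9
```

```bash
python3 -m creep '[[-1,[0.3,1.5,0],-0.2],[-1,[1.2,4.5,0],-0.6],[-1,[2.3,8.5,0],-1.1],[-1,[3.3,12.5,0],-1.6],[-1,[4.4,16.5,0],-2.1],[-1,[5.5,20.5,0],-2.6],[-1,[6.6,24.5,0],-3.1],[-1,[7.6,28.5,0],-3.5],[-1,[8.7,32.5,0],-3.9],[-1,[9.7,36,0],-3.9],[-1,[10.3,38.3,0],-3.9],[-1,[10.3,38.3,0],-3.9]]'; python3 -m creep '[[-1,[0,0,1.5],0],[-1,[0,0,4.5],0],[-1,[0,0,7.5],0],[-1,[0,0,9.5],0],[-1,[0,0,10.2],0],[-1,[0,0,10.2],0]]' 10; python3 go.py 548 227 58 185.5; python3 - <<'E'
from tilt import *
w=manip.camera("wrist");p=manip.camera_params("wrist");e=manip.read_state()["eef_pos"]
print(hole(w))
for dx in(-2,0,2,4):print(dx,pred(p,e,30,dx,15)[0].round(1))
E
```

```text
clock: 23.2
eef_pos: [545.9, 230.6, 186.9]
eef_rot: [-3.142, -0.002, -3.041]
wrist_force: [0.2, 0.6, -2.9]
finger_gap: 49.9
finger_force: 20.0
clock: 23.8
eef_pos: [546.7, 227.0, 85.5]
eef_rot: [-3.141, -0.002, -3.045]
wrist_force: [0.7, -0.4, -1.2]
finger_gap: 49.8
finger_force: 10.0
t 23.8 pos [546.7 227.   85.5] rot [-1.7997e+02 -1.1000e-01 -1.7449e+02] F [ 0.68 -0.41 -1.21] M [0.008 0.022 0.024] gap 49.8 ff 9.999888092279434
shift cm [-0.13 -0.01  2.75] roll 0.0
[[315.7, 165.5, 70], [317.3, 182.4, 188]]
-2 [317.7 176.3]
0 [317.7 179.1]
2 [317.7 182. ]
4 [317.8 184.9]
```

```bash
python3 -m creep '[[-1,[0,0,0.8],0],[-1,[0,0,1.6],0],[-1,[0,0,2.2],0],[-1,[0,0,2.4],0],[-1,[0,0,2.4],0]]' 6; python3 go.py 547 227 50 185.5; python3 -m creep '[[-1,[0,0,0.15],0],[-1,[0,0,0.3],0],[-1,[0,0,0.5],0],[-1,[0,0,0.7],0],[-1,[0,0,0.9],0],[-1,[0,0,1],0]]' 6; python3 go.py 547 227 50 185.5; python3 tilt.py | head -1
```

```text
clock: 24.35
eef_pos: [547.2, 227.3, 62.0]
eef_rot: [-3.141, -0.001, -3.045]
wrist_force: [0.6, 0.1, -1.2]
finger_gap: 49.9
finger_force: 6.0
t 24.35 pos [547.2 227.3  62. ] rot [-1.7999e+02 -3.0000e-02 -1.7449e+02] F [ 0.56  0.12 -1.16] M [0.1   0.004 0.015] gap 49.9 ff 5.999940186738968
shift cm [ 0.03 -0.03  1.2 ] roll 0.0
clock: 24.95
eef_pos: [547.8, 227.4, 52.5]
eef_rot: [3.141, 0.001, -3.045]
wrist_force: [3.1, 0.6, 1.6]
finger_gap: 49.9
finger_force: 6.0
t 24.95 pos [547.8 227.4  52.5] rot [ 1.7999e+02  6.0000e-02 -1.7449e+02] F [3.11 0.62 1.64] M [ 0.072 -0.305  0.028] gap 49.9 ff 6.000035405158997
shift cm [ 0.08 -0.04  0.25] roll 0.0
hole [[317.3, 182.3, 191]]
```

```bash
python3 -m creep '[[-1,[0,0,0.15],0],[-1,[0,0,0.3],0],[-1,[0,0,0.45],0],[-1,[0,0,0.6],0],[-1,[0.05,0,0.75],0],[-1,[0.05,0,0.9],0]]' 5; python3 go.py 547 227 50 185.5; python3 tilt.py | head -1;  python3 -m creep '[[-1,[0,0,0.15],0],[-1,[0,0,0.3],0],[-1,[0,0,0.4],0],[-1,[0,0,0.4],0]]' 5;python3 tilt.py | head -1
```

```text
clock: 25.6
eef_pos: [546.7, 227.3, 43.1]
eef_rot: [-3.142, -0.0, -3.045]
wrist_force: [0.2, 0.5, -0.8]
finger_gap: 49.9
finger_force: 5.0
t 25.6 pos [546.7 227.3  43.1] rot [-1.8000e+02 -2.0000e-02 -1.7449e+02] F [ 0.2   0.48 -0.81] M [ 0.046 -0.128  0.022] gap 49.9 ff 4.999876320362091
shift cm [-0.03 -0.03 -0.69] roll 0.0
hole [[317.3, 183.2, 213]]
clock: 26.05
eef_pos: [546.7, 227.3, 39.2]
eef_rot: [-3.142, -0.0, -3.045]
wrist_force: [1.5, 0.1, -1.4]
finger_gap: 49.8
finger_force: 5.0
hole [[317.3, 184.3, 222]]
```

```bash
python3 -m creep '[[-1,[0,0,0.1],0],[-1,[0,0,0.2],0],[-1,[0,0,0.3],0],[-1,[0,0,0.35],0],[-1,[0,0,0.35],0]]' 5; python3 go.py 547 227 50 185.5; python3 -m creep '[[-1,[0,0,0.05],0],[-1,[0,0,0.1],0],[-1,[0,0,0.1],0]]' 5; python3 go.py 547 227 50 185.5;python3 - <<'E'
from tilt import *
g=cv2.cvtColor(manip.camera("side"),cv2.COLOR_RGB2GRAY).astype(int)
print(hole(manip.camera("wrist")));print(g[154:172,314:325]);print(g[152:172,338:353])
E
```

```text
clock: 26.6
eef_pos: [546.8, 227.3, 35.7]
eef_rot: [-3.142, -0.0, -3.045]
wrist_force: [0.0, -0.1, -1.1]
finger_gap: 49.7
finger_force: 5.0
t 26.6 pos [546.8 227.3  35.7] rot [-1.8000e+02 -1.0000e-02 -1.7449e+02] F [ 0.04 -0.09 -1.12] M [ 0.017 -0.073  0.019] gap 49.7 ff 4.999988302588463
shift cm [-0.02 -0.03 -1.43] roll 0.0
clock: 26.9
eef_pos: [546.8, 227.3, 34.8]
eef_rot: [-3.142, -0.0, -3.045]
wrist_force: [0.4, 0.0, -0.2]
finger_gap: 49.8
finger_force: 5.0
t 26.9 pos [546.8 227.3  34.8] rot [-180.     -0.   -174.49] F [ 0.37  0.02 -0.25] M [ 0.099 -0.072 -0.01 ] gap 49.8 ff 4.999982714653015
shift cm [-0.01 -0.03 -1.52] roll 0.0
[[317.4, 186.0, 234]]
[[152 117 160 168 169 170 161 122 163 142  58]
 [154 165 170 172 171 172 166 150 138  73  46]
 [113 162 158 164 155 155 141  74  59  74  95]
 [152 143  91 136  73  63  61  72  94 158 165]
 [134  78  48  64  70  68  80 147 155 161 157]
 [119  62  49  84 125 115 115 127 128 105  95]
 [ 83  68  79  84  91  87  84  87  89  84  82]
 [ 83  70  79  81  79  69  73  75  78  80  84]
 [ 86  85  83  77  57  36  42  64  82  79  83]
 [ 82  81  7
[... 972 characters left out ...]
3  58]
 [ 78  81  80  87  96 146 161 162 159 158 160 162 151  87  56]
 [ 75  80  85  81  89 106 151 167 166 160 157 150 148 112  67]
 [ 78  86  88  86  95 100 125 164 163 142 131 119 114  93  62]
 [109 108 106 108 107 108 108 118 114 113 110 106 104  89  64]
 [107 105 108 103 106 109 106 106 106 108 105 103  99  85  66]
 [104 103  97 101 102 100 103 106 103  97  93  86  73  59  65]
 [ 93  94  91  86  79  80  78  84  86  83  95 102  85  58  64]
 [ 93  93  90  85  83  88  85  88  96  95 108 143 136  67  63]
 [110 113 113 108 109 106 104 108 104 109 107 110 109  63  62]
 [109 108 109 109 105 105 110 104 104 106 107 106 104  60  61]
 [107 104 108 102 105 100 107 103 102 105 108 106 106  60  58]]
```

Tilt is now about 2.5–3°, with the holes at side rows 162.2 and 159.3 (1.3 apart when flat). I'll take the last steps slowly.

```bash
python3 -m creep '[[-1,[0,0,0.05],0],[-1,[0,0,0.1],0],[-1,[0,0,0.15],0],[-1,[0,0,0.15],0]]' 4; python3 go.py 547 227 50 185.5; python3 -m creep '[[-1,[0,0,0.05],0],[-1,[0,0,0.1],0],[-1,[0,0,0.1],0]]' 4; python3 go.py 547 227 50 185.5;cat > sh.py <<'E'
from tilt import *
g=cv2.cvtColor(manip.camera("side"),cv2.COLOR_RGB2GRAY).astype(float)
def dk(x0,x1,y0,y1,t=110):
    a=np.clip(t-g[y0:y1,x0:x1],0,None);ys,xs=np.mgrid[y0:y1,x0:x1];return (xs*a).sum()/a.sum(),(ys*a).sum()/a.sum()
print(hole(manip.camera("wrist")),"R",dk(344,348,157,164,145),"L",dk(317,322,159,166,72))
E
python3 sh.py
```

```text
clock: 27.4
eef_pos: [546.8, 227.3, 33.2]
eef_rot: [-3.142, -0.0, -3.045]
wrist_force: [0.9, -0.1, -0.9]
finger_gap: 50.1
finger_force: 4.0
t 27.4 pos [546.8 227.3  33.2] rot [-1.8000e+02 -1.0000e-02 -1.7449e+02] F [ 0.88 -0.11 -0.88] M [ 0.026 -0.004  0.008] gap 50.1 ff 4.00006927549839
shift cm [-0.02 -0.03 -1.68] roll 0.0
clock: 27.7
eef_pos: [546.8, 227.3, 32.4]
eef_rot: [-3.142, -0.0, -3.045]
wrist_force: [-0.2, -0.4, 1.8]
finger_gap: 49.7
finger_force: 5.1
t 27.7 pos [546.8 227.3  32.4] rot [-180.     -0.   -174.49] F [-0.18 -0.45  1.83] M [-0.06   0.161 -0.02 ] gap 49.7 ff 5.0761279463768005
shift cm [-0.01 -0.03 -1.76] roll 0.0
[[317.4, 186.9, 239]] R (np.float64(345.8927680798005), np.float64(159.42643391521196)) L (np.float64(319.4850746268657), np.float64(162.34328358208955))
```

```bash
python3 - <<'E'
from tilt import *
g=cv2.cvtColor(manip.camera("side"),cv2.COLOR_RGB2GRAY).astype(int)
print(g[159:172,314:325]);print(g[155:172,338:353])
E
python3 -m creep '[[-1,[0,0,0.05],0],[-1,[0,0,0.05],0]]' 4; python3 go.py 547 227 50 185.5
```

```text
[[120  66  57  92 143 149 146 141 136 137 128]
 [ 87  80  91  84  94  93  94  90  92  88  88]
 [ 79  73  84  83  77  73  77  78  79  83  80]
 [ 80  82  84  79  57  38  45  60  78  79  82]
 [ 84  85  79  86  71  52  54  59  78  85  83]
 [ 81  84  81 109 102  85  81  85  83  84  86]
 [ 82  70  74 106 151 111  91  90  94  93  85]
 [ 79  61  74  86 155 141 114 116 117 117 109]
 [ 78  64  78  78 117 113 113 112 112 111 110]
 [ 79  61  87  78 107 109 110 105 107 102 100]
 [ 82  58  74  96 120 115 113 113 105 104 102]
 [ 82  59  88 143 151 116 110 110 114 114 116]
 [ 84  60  72 105 117 109 108 109 109 112 110]]
[[133 159 102  87  88  90  91  88  89  87  88  79  61  72 111]
 [131 156 101  94 109 111  95  89  87  90  85  78  58  61  81]
 [148 161 112 121 159 159 116 108 107 106 100  93  60  54  64]
 [130 140 135 164 168 169 163 159 162 159 142 126  65  56  58]
 [ 94  99 148 163 166 163 163 153 153 155 157 131  69  54  52]
 [ 82  80 102 146 154 165 156 111 103 118 137 119  66  59  59]
 [ 75  77  86  93 106 150 157 101  81  96 138 153  83  59  62]
 [ 74  81  83  82  90 123 157 157 158 158 158 1
[... 212 characters left out ...]
05 105 108 106 105 102 105 106 105 108 108 102  89  67]
 [103 104  99 103 103 100 103 102  98 106 107 113 103  76  70]
 [101  98 100  94  92  85  84  85  84  91  97 113  97  62  63]
 [107 116 111 109 115 109 109 106 107 104 107 110 101  61  59]
 [110 106 111 106 111 104 107 109 105 107 104 107 103  60  59]
 [109 107 104 103 105 107 102 106 104 104 101 101  98  61  59]]
clock: 28.05
eef_pos: [546.9, 227.3, 31.9]
eef_rot: [-3.142, 0.0, -3.045]
wrist_force: [-0.6, -1.4, 2.6]
finger_gap: 50.0
finger_force: 5.8
t 28.05 pos [546.9 227.3  31.9] rot [-1.8000e+02  1.0000e-02 -1.7449e+02] F [-0.57 -1.35  2.6 ] M [-0.224  0.28  -0.044] gap 50.0 ff 5.844740644097328
shift cm [-0.01 -0.03 -1.81] roll 0.0
```

The right hole is at row 160.6 and the left at 162.4, so the plate is flat within about 1°. It rests on the pile with about 3–4 N net. I'll release and retreat.

```bash
python3 -m creep '[[0.2,[0,0,0],0],[0.5,[0,0,0],0],[0.8,[0,0,0],0],[0.8,[0,0,0],0],[0.8,[0,0,-0.5],0],[0.8,[0,0,-2],0],[0.8,[0,0,-5],0],[0.8,[0,0,-9],0],[0.8,[0,0,-12],0],[0.8,[0,0,-13],0],[0.8,[0,0,-13],0]]'; python3 - <<'E'
from h import *
import cv2
g=cv2.cvtColor(manip.camera("side"),cv2.COLOR_RGB2GRAY).astype(int)
print(g[157:168,315:324]);print(g[156:168,340:352])
w=manip.camera("wrist");p=manip.camera_params("wrist")
gw=cv2.cvtColor(w,cv2.COLOR_RGB2GRAY)
m=(gw<75).astype(np.uint8)[130:295,285:350];n,l,st,c=cv2.connectedComponentsWithStats(m)
P=[c[i]+[285,130] for i in range(1,n) if 25<st[i,4]<400]
for q in P: print(q.round(1),onz(p,q,54).round(1))
s=manip.read_state();print(s["clock"],s["wrist_force"],s["finger_gap"])
E
```

```text
clock: 29.15
eef_pos: [547.4, 227.5, 163.7]
eef_rot: [3.141, 0.003, -3.045]
wrist_force: [-0.1, -0.5, -0.7]
finger_gap: 84.8
finger_force: 0.0
[[141  92 136  78  62  58  71  91 154]
 [ 79  50  67  77  80  85 147 153 164]
 [ 69  51  89 143 140 116 137 137 139]
 [ 98  82  80  91  92  87  86  85  92]
 [ 84  80  79  73  69  73  74  82  77]
 [ 78  76  77  57  35  42  59  78  77]
 [ 79  66  78  65  52  56  63  78  78]
 [ 71  69  87  85  81  80  82  85  82]
 [ 62  69  82  89  93  91  90  90  94]
 [ 64  75  77 111 114 109 115 116 111]
 [ 59  71  70 105 109 107 108 107 106]]
[[ 99  94 107 106  87  85  90  88  84  75  54  60]
 [115 119 161 157 117  98 106 107 106  89  61  54]
 [164 164 169 165 157 137 155 160 156 125  64  53]
 [166 163 165 163 166 159 158 161 156 125  64  57]
 [158 159 159 163 158 144 128 144 140 108  62  56]
 [144 152 160 164 154  98  75  82 110 143  85  53]
 [ 90 107 156 159 159 152 133 140 152 154 119  65]
 [ 85 102 157 159 160 160 158 159 163 167 156  84]
 [ 88  98 147 147 150 147 151 155 164 167 163 115]
 [109 111 120 113 112 111 113 115 115 114 113  96]
 [107 104 108 107 105 107 104 106 107 107 102  89]
 [102 106 102 101 102 104 101 103 105 108  98  80]]
[317.4 159.8] [509.3 223.4  54. ]
[317.2 233.6] [588.8 231.   54. ]
[316.5 247.6] [605.2 231.7  54. ]
29.25 [-0.28538927 -0.30814955  0.19860468] 84.556252304663
```

The plate's holes measure (509.3,223.4) and (588.8,231.0) at z=54. That is 79.9 mm apart, centred at (549.0,227.2) with a yaw of 5.5°, so it is flat and square on the pile. Handing in.

```bash
python3 -c "
from cell import manip
print(manip.sign_off())"
```

```text
the job is handed in; nothing more can be done
None
```

The plate lies flat, centred and square on the pile between the guides, lowered until it rested there before I let go; I handed in after about 29 s, having gone back to the stand once to re-grip it higher, and the tool pointed straight down for both grips because the moves could not tilt it square to the slope.

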